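Close the rail housings from the stack of covers

ROBOT

A 6-joint arm with a two-finger parallel gripper is mounted at the origin on the work surface. World frame = base frame: x ahead of the robot, y to its left, z up, the work surface at z = 0. Lengths are in m, angles in rad, forces in N, time in s.
With the tool pointing down it reaches from about 0.35 to 0.975 m from the base axis. Payload 17.4 kg.
Tool frame: the origin (TCP) lies at the centre of the arm's flange, where the gripper is bolted on; the fingertips stand 173 mm ahead of it and the grasp point (between the pads) lies 155 mm ahead of it; z points along the fingers, y is the line along which they close (so a half turn about z gives the same grasp; the last joint's range is limited). The gripper opens to 85 mm and grips with 20 to 120 N. Pads are 22 mm wide; open, the fingers measure 114 mm over their backs; the gripper's body (76 mm by 85 mm) begins 54 mm behind the grasp point. The pads swing forward as they close: fully open they stand 13 mm farther back than shut.
Start: joints at [-1.233, 0.116, 1.442, -0, 1.584, -0.038], TCP at [0.248, -0.628, 0.405] pointing down, gripper open.
Joint ranges: [-2.83, 2.83], [-0.83, 2.19], [0.07, 2.5], [-1.14, 4.28], [0.01, 3], [-2.97, 2.97]. Speed limits (rad/s): [1.89, 1.89, 2.22, 3.14, 3.14, 3.14].

INTERFACE

Orientations are given as [roll, pitch, yaw] about the fixed x, y, z axes, in that order (R = Rz(yaw) Ry(pitch) Rx(roll)).
In Python, from cell import sensors, capture, camera_params, ticket gives the robot as it stands.
- The arm moves only by the tool carry_out, never from a script. Its argument "targets" is a list of rows, each an object with "xyz": the shift along the world's x, y, z in m, a list of three; "turn": the turn, a rotation vector about the world's x, y, z in degrees, a list of three; "hand": the opening, from 0 (shut) to 1 (fully open). In form: [{"xyz": [tx, ty, tz], "turn": [rx, ry, rz], "hand": hand}, ...]. A call has exactly 10 rows; each row shifts and turns the commanded pose from where the row before left it; what a row does not reach is not made up. A row lasts 1/10 s, in which the tool goes at most 50 mm and 8.59 degrees, less where a joint would pass 70% of its speed; a pose out of reach is approached as far as the arm can. A call is refused whole if a number of a shift passes 0.05 or a number of a turn 8.59, either way. A call with a gripper value outside its range is refused whole. The fingers move at their own pace and stop on an object; "squeeze" is the grip in N (left out, the last holds). Time passes only in rows, so rows that do not move let the fingers close, or fill a call up. It gives the time, the measured TCP pose, the force, the opening and the grip force at its end, in the units of the state.
- sensors.get_obs(): the state, without advancing time (a new reading comes with each control period).
- capture(name): name is "side" or "top" or "wrist"; returns (picture, depth): 480x640x3 uint8, red, green, blue; 480x640 float32, m along the optical axis (not along the pixel's ray), 0 where there is no reading.
- camera_params(name): a dict with "fx", "fy", "cx", "cy" (pixels), "k1" (the pictures are not rectified: a ray, as slopes to the right and down, at radius r is drawn at 1 + k1 r^2 times it, then the intrinsics apply), "cam_to_world" (4x4, takes a point from camera to world coordinates); the wrist camera has in their place "tool_from_camera" (4x4, takes a point from camera to tool coordinates, whose origin is the TCP and whose axes are the flange's). Camera axes: x right, y up, looking along -z (the intrinsics and any distortion apply to the point x, -y, -z); pixel columns grow to the right and rows downward; lengths in m; the calibration is good to about 2 mm. A picture is of the moment at which its call begins: read the wrist's pose just before it. camera_params takes no time and is no camera call.
- ticket.sign_off(): hands the job in; it is judged then, once.
The state is a dict: "time": time; "joint_pos": joint angles; "qd": joint speeds; "joint_torque": joint torques, N m; "tool_pos": TCP position; "eef_rot": TCP orientation; "force": force on the tool from outside, world axes, zero at the start; "wrist_torque": the same for the moment, N m; "finger_gap": opening from 0.0 (shut) to 1.0 (fully open); "finger_force": force on a finger pad.
Only numpy, scipy, OpenCV 4.12 (cv2) and the standard library are available. Lean on these libraries where they do the work, as an engineer would, in place of code of your own. Each camera call takes 0.05 s, during which the arm holds its last target. There are 200 camera calls.

TASK

The front covers for the four open rail housings are piled in one stack. Work down the stack one cover at a time: put each cover on the housing of its own width, its two holes over the housing's two posts, pressed fully home so that it lies flat on the rim, before you take the next one. Leave the screwdriver and the hammer lying where they are.

Things in the scene. Friction and masses are not known exactly. Their poses are not given: they have to be found in the camera images.
- cover_1m: Loose light-grey front cover: flat plate 90 mm long (its x axis) x 18 mm wide (y) x 14 mm thick, one dark window on its face. Origin: centre of its underside, z up. Two through holes of 8 mm at (+36, +0) and (-36, +0) mm; it fits either way round. Starts on top of the stack. About 25 g.
- cover_2m: Loose light-grey front cover: flat plate 90 mm long (its x axis) x 35 mm wide (y) x 14 mm thick, two dark windows on its face. Origin: centre of its underside, z up. Two through holes of 8 mm at (+36, +8.5) and (-36, -8.5) mm; it fits either way round. Starts second in the stack, under the 18 mm cover. About 45 g.
- cover_3m: Loose light-grey front cover: flat plate 90 mm long (its x axis) x 52 mm wide (y) x 14 mm thick, three dark windows on its face. Origin: centre of its underside, z up. Two through holes of 8 mm at (+36, +17) and (-36, -17) mm; it fits either way round. Starts third in the stack, under the 35 mm cover. About 65 g.
- cover_4m: Loose light-grey front cover: flat plate 90 mm long (its x axis) x 68 mm wide (y) x 14 mm thick, four dark windows on its face. Origin: centre of its underside, z up. Two through holes of 8 mm at (+36, +25) and (-36, -25) mm; it fits either way round. Starts at the bottom of the stack on a 5 mm rubber pad, 100 x 80 mm. About 85 g.
- housing_1m: Fixed open light-grey housing on a rail stub, one relay inside. 90 (x) x 18 mm (y); rail and block reach 12 mm beyond its long sides, up to z 17 mm. Origin: on the bench under its centre, z up. Rim, where the cover's underside lies, at z 55 mm. Two posts, 5 mm diameter, at (+36, +0) and (-36, +0) mm, up to z 72 mm, the last 6 mm tapering to 1.6 mm.
- housing_2m: Fixed open light-grey housing on a rail stub, two relays inside. 90 (x) x 35 mm (y); rail and block reach 12 mm beyond its long sides, up to z 17 mm. Origin: on the bench under its centre, z up. Rim, where the cover's underside lies, at z 55 mm. Two posts, 5 mm diameter, at (+36, +8.5) and (-36, -8.5) mm, up to z 72 mm, the last 6 mm tapering to 1.6 mm.
- housing_3m: Fixed open light-grey housing on a rail stub, three relays inside. 90 (x) x 52 mm (y); rail and block reach 12 mm beyond its long sides, up to z 17 mm. Origin: on the bench under its centre, z up. Rim, where the cover's underside lies, at z 55 mm. Two posts, 5 mm diameter, at (+36, +17) and (-36, -17) mm, up to z 72 mm, the last 6 mm tapering to 1.6 mm.
- housing_4m: Fixed open light-grey housing on a rail stub, four relays inside. 90 (x) x 68 mm (y); rail and block reach 12 mm beyond its long sides, up to z 17 mm. Origin: on the bench under its centre, z up. Rim, where the cover's underside lies, at z 55 mm. Two posts, 5 mm diameter, at (+36, +25) and (-36, -25) mm, up to z 72 mm, the last 6 mm tapering to 1.6 mm.
- screwdriver: Bystander: screwdriver lying loose on the bench, 160 mm long (x, blue handle towards -x, 26 mm thick). Origin: under its middle. Leave it alone.
- hammer: Bystander: small hammer lying loose on the bench, 220 mm long (x, black handle towards -x, steel head at the other end), 26 mm high. Origin: under its middle. Leave it alone.

How it is judged:
By the outcome, as a careful person would: the job done as asked, in the order asked, and still so for the second after the job is handed in, with the robot touching nothing.
It also fails if it takes over 115 s, if anything falls off the work surface, if the arm or the gripper's body presses on something with over 40 N, if the wrist force passes 120 N, or if a joint passes its speed limit or range.

## Working session

There is one attempt and no reset: what is moved stays moved. The work goes in short steps, Python scripts to look and compute and a tool call to move; the robot and the scene stay as the last step left them, time stands still between calls to the robot, and variables do not carry over. Pictures are saved under pics/ and viewed, at most 14 in all, crops included, and the job is handed in when it is done.

Besides the shell and the picture viewer there is one more tool, called after ">>>" as a command line: name --argument value ..., lists and objects as JSON in quotes. carry_out: Moves the arm, as the interface text tells. Its arguments: {"type":"object","properties":{"targets":{"type":"array","items":{"type":"object","properties":{"xyz":{"type":"array","items":{"type":"number"}},"turn":{"type":"array","items":{"type":"number"}},"hand":{"type":"number"}}}},"squeeze":{"type":"number"}},"required":["targets"]}

```bash
ls; mkdir -p pics; python3 - <<'E'
from cell import sensors, capture, camera_params
import cv2, numpy as np
print(sensors.get_obs())
for n in ("top","side"):
    im,d=capture(n); cv2.imwrite(f"pics/{n}0.png",im[...,::-1]); np.save(f"pics/{n}0.npy",d); print(n,camera_params(n))
print(camera_params("wrist"))
E
```

```text
pics
{'time': 0.0, 'joint_pos': array([-1.23278368e+00,  1.16458702e-01,  1.44226619e+00,  2.71521102e-05,
        1.58401816e+00, -3.78116564e-02]), 'qd': array([ 0.00125746,  0.00060106,  0.0004188 ,  0.00046524, -0.00152007,
        0.00102649]), 'joint_torque': array([ 1.55380649e-04, -7.31988716e+01, -6.32486343e+01, -1.08495231e-04,
        6.32866562e-03, -3.44034049e-05]), 'tool_pos': array([ 0.24773916, -0.6278943 ,  0.40397989]), 'eef_rot': array([-3.14044410e+00, -7.06187856e-05,  3.75824607e-01]), 'force': array([ 0.27165389, -0.23681452, -0.08051498]), 'wrist_torque': array([ 0.0390049 , -0.04955275, -0.02828864]), 'finger_force': 0.0, 'finger_gap': 1.0012876595218811}
top {'fx': 508.48286843516723, 'fy': 508.48286843516723, 'cx': 310.46911808547304, 'cy': 238.54377314004412, 'k1': -0.08461736107609664, 'cam_to_world': array([[ 0.02340784,  0.98088583, -0.19317109,  0.38216799],
       [-0.99965321,  0.02529673,  0.00731723,  0.00164401],
       [ 0.01206397,  0.19293282,  0.9811378 ,  0.90407177],
       [ 0.        ,  0.        ,  0.        ,  1.        ]])}
side {'fx'
[... 178 characters left out ...]
6990868, -0.09928803],
       [-0.66169452, -0.39186467,  0.63922018,  0.71391423],
       [-0.00834247,  0.85634616,  0.51633482,  0.6516169 ],
       [ 0.        ,  0.        ,  0.        ,  1.        ]])}
{'fx': 364.8152392228557, 'fy': 364.8152392228557, 'cx': 322.5594009082327, 'cy': 242.10312566913203, 'k1': 0.0022694044815588276, 'tool_from_camera': array([[ 2.75200580e-04,  9.44844558e-01,  3.27518985e-01,
         8.47300656e-02],
       [ 9.99999953e-01, -2.16265373e-04, -2.16364270e-04,
         5.90306257e-04],
       [-1.33599588e-04,  3.27519029e-01, -9.44844573e-01,
         3.05673393e-02],
       [ 0.00000000e+00,  0.00000000e+00,  0.00000000e+00,
         1.00000000e+00]])}
```

View pics/top0.png

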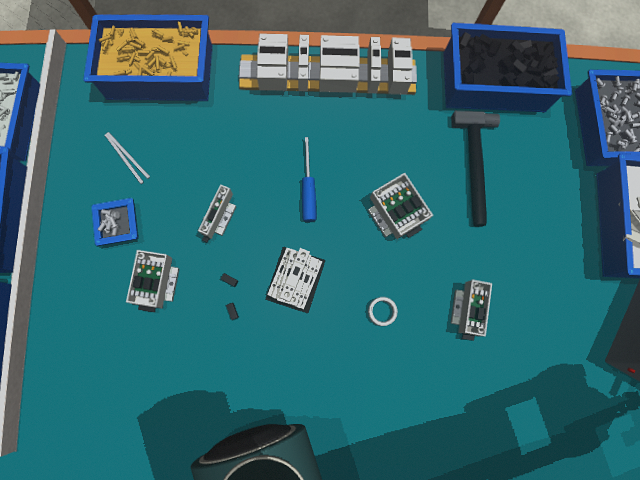

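View pics/side0.png

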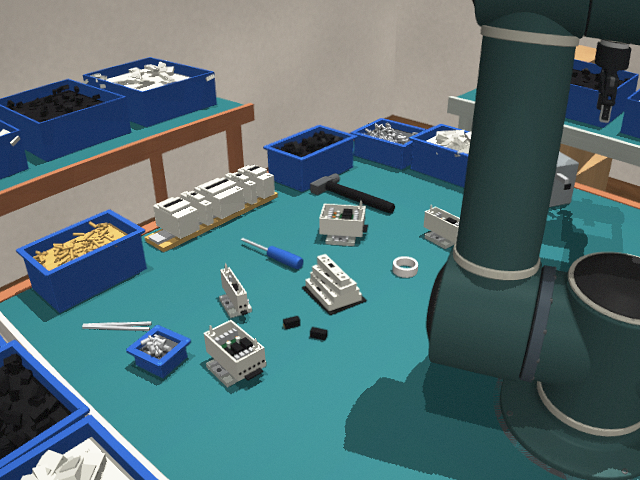

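```bash
cat > h.py <<'E'
import numpy as np, cv2
from scipy.spatial.transform import Rotation as R
from cell import sensors, capture, camera_params
def pose(o=None):
    o=o or sensors.get_obs(); T=np.eye(4); T[:3,:3]=R.from_euler('xyz',o['eef_rot']).as_matrix(); T[:3,3]=o['tool_pos']; return T
def c2w(n,T=None):
    p=camera_params(n); return p,(p['cam_to_world'] if n!='wrist' else (pose() if T is None else T)@p['tool_from_camera'])
def rays(p,uv):
    K=np.array([[p['fx'],0,p['cx']],[0,p['fy'],p['cy']],[0,0,1.]])
    s=cv2.undistortPoints(np.asarray(uv,float).reshape(-1,1,2),K,np.array([p['k1'],0,0,0,0.]))[:,0]
    return np.c_[s[:,0],-s[:,1],-np.ones(len(s))]
def atz(p,M,uv,z):   # pixels -> world xy at height z
    d=rays(p,uv)@M[:3,:3].T; o=M[:3,3]; return o+d*((z-o[2])/d[:,2])[:,None]
def cloud(p,M,dep):
    v,u=np.mgrid[:480,:640]; r=rays(p,np.c_[u.ravel(),v.ravel()])*dep.reshape(-1,1)
    return (r@M[:3,:3].T+M[:3,3]).reshape(480,640,3)
def proj(p,M,P):
    q=(np.atleast_2d(P)-M[:3,3])@M[:3,:3]; s=np.c_[q[:,0],-q[:,1]]/-q[:,2:]; s*=1+p['k1']*(s**2).sum(1,keepdims=True)
    return s*[p['fx'],p['fy']]+[p['cx'],p['cy']]
def snap(n,name):
    T=pose(); im,d=capture(n); cv2.imwrite(f'pics/{name}.png',im[...,::-1]); np.savez(f'pics/{name}.npz',im=im,d=d,T=T); return c2w(n,T)+(im,d)
def blobs(W,dep,lo,hi,amin=60):
    m=((W[...,2]>lo)&(W[...,2]<hi)&(dep>0)).astype(np.uint8)
    n,l,s,c=cv2.connectedComponentsWithStats(m)
    for i in range(1,n):
        if s[i,4]<amin: continue
        P=W[l==i]; (cx,cy),(a,b),g=cv2.minAreaRect((P[:,:2]*1000).astype(np.float32))
        if a<b: a,b,g=b,a,g+90
        print(f"px {c[i].round()} n {s[i,4]} ctr {cx:.1f} {cy:.1f} size {a:.1f}x{b:.1f} yaw {(g+90)%180-90:.1f} z {np.median(P[:,2])*1000:.1f}")
E
python3 - <<'E'
from h import *
d=np.load('pics/top0.npy'); p,M=c2w('top'); W=cloud(p,M,d)
for c in [(480,430),(250,300)]: print(W[c[1]-100,c[0]-50])
blobs(W,d,.045,.075)
E
```

```text
[ 0.40084016 -0.21994692  0.00118563]
[6.27260764e-01 2.00115512e-01 1.25802055e-04]
px [105.  31.] n 106 ctr 928.4 386.5 size 30.4x22.1 yaw -4.8 z 67.7
px [151.  51.] n 3952 ctr 891.5 302.5 size 188.7x106.6 yaw -89.7 z 66.7
px [ 23. 235.] n 2950 ctr 561.0 503.3 size 778.2x16.7 yaw 0.1 z 49.6
px [273.  38.] n 252 ctr 917.8 73.7 size 51.6x26.9 yaw 89.0 z 69.1
px [502.  60.] n 2542 ctr 892.0 -365.2 size 188.9x105.9 yaw -89.3 z 66.6
px [304.  39.] n 82 ctr 919.5 17.0 size 22.5x16.7 yaw 1.5 z 69.4
px [340.  40.] n 333 ctr 919.4 -49.3 size 68.8x23.6 yaw 89.1 z 69.1
px [373.  64.] n 334 ctr 884.8 -114.1 size 92.6x17.7 yaw -0.6 z 68.1
px [399.  67.] n 650 ctr 885.2 -163.2 size 93.7x36.1 yaw -0.4 z 68.1
px [497.  91.] n 792 ctr 841.9 -334.7 size 232.2x103.4 yaw 59.4 z 56.5
px [272.  73.] n 560 ctr 863.4 73.8 size 52.7x49.4 yaw -88.9 z 68.3
px [338.  75.] n 744 ctr 870.0 -49.4 size 71.2x62.0 yaw 89.0 z 68.0
px [ 12. 100.] n 1991 ctr 779.3 562.1 size 175.5x67.6 yaw -1.6 z 59.5
px [302.  74.] n 185 ctr 854.9 17.0 size 29.7x16.6 yaw 0.9 z 68.5
px [555.  82.] n 94 ctr 861.8 -443.3 size 45.7x29.9 
[... 416 characters left out ...]
aw 32.8 z 51.0
px [214. 210.] n 503 ctr 597.2 163.6 size 90.5x19.3 yaw -22.3 z 52.6
px [408. 206.] n 77 ctr 614.1 -174.7 size 19.7x12.5 yaw 31.8 z 47.5
px [400. 211.] n 78 ctr 604.5 -160.0 size 20.0x11.8 yaw 32.1 z 47.8
px [107. 224.] n 116 ctr 567.2 351.9 size 31.4x20.6 yaw -69.5 z 46.7
px [636. 257.] n 132 ctr 529.9 -575.2 size 37.8x13.5 yaw -5.0 z 65.2
px [294. 276.] n 1033 ctr 485.8 21.5 size 94.0x35.0 yaw -14.5 z 58.5
px [146. 278.] n 751 ctr 475.1 271.1 size 89.6x53.4 yaw -7.5 z 51.6
px [147. 283.] n 76 ctr 466.4 271.4 size 20.0x11.9 yaw -4.7 z 47.7
px [478. 308.] n 737 ctr 438.5 -289.8 size 89.8x37.7 yaw -9.7 z 50.9
px [631. 347.] n 528 ctr 383.4 -560.3 size 106.6x37.3 yaw -6.3 z 57.1
```

>>> carry_out --targets '[{"xyz": [0.019, 0.0338, -0.0064], "turn": [0, 0, -3.12], "hand": 1}, {"xyz": [0.019, 0.0338, -0.0064], "turn": [0, 0, -3.12], "hand": 1}, {"xyz": [0.019, 0.0338, -0.0064], "turn": [0, 0, -3.12], "hand": 1}, {"xyz": [0.019, 0.0338, -0.0064], "turn": [0, 0, -3.12], "hand": 1}, {"xyz": [0.019, 0.0338, -0.0064], "turn": [0, 0, -3.12], "hand": 1}, {"xyz": [0.019, 0.0338, -0.0064], "turn": [0, 0, -3.12], "hand": 1}, {"xyz": [0.019, 0.0338, -0.0064], "turn": [0, 0, -3.12], "hand": 1}, {"xyz": [0.019, 0.0338, -0.0064], "turn": [0, 0, -3.12], "hand": 1}, {"xyz": [0.019, 0.0338, -0.0064], "turn": [0, 0, -3.12], "hand": 1}, {"xyz": [0.019, 0.0338, -0.0064], "turn": [0, 0, -3.12], "hand": 1}]'

```text
time: 1.1
tool_pos: [0.4382, -0.2884, 0.3403]
eef_rot: [-3.142, 0.0, -0.171]
force: [0.5, -0.7, 0.1]
finger_gap: 1.001
finger_force: 0.0
```

```bash
cat >> h.py <<'E'
def look(name,lo=.045,hi=.08):
    p,M,im,d=snap('wrist',name); T=np.load(f'pics/{name}.npz')['T']
    o=sensors.get_obs(); print('t',round(o['time'],2),'tcp',(T[:3,3]*1000).round(1),'rpy',np.degrees(o['eef_rot']).round(2),'gap',round(o['finger_gap'],3),'F',o['force'].round(1),'qd',abs(o['qd']).max().round(3))
    blobs(cloud(p,M,d),d,lo,hi,400)
E
python3 - <<'E'
from h import *
look('w_h2')
E
```

```text
t 1.15 tcp [ 438.2 -288.4  340.3] rpy [-1.7986e+02  3.0000e-02 -9.9200e+00] gap 0.995 F [ 2.1  2.  -1.7] qd 0.221
px [90. 42.] n 3932 ctr 607.6 -167.4 size 73.4x68.7 yaw 32.9 z 51.8
px [76. 20.] n 771 ctr 604.0 -160.2 size 20.6x12.6 yaw 32.4 z 48.1
px [324. 236.] n 3152 ctr 438.0 -289.9 size 90.5x35.1 yaw -9.4 z 52.5
```

View pics/w_h2.png

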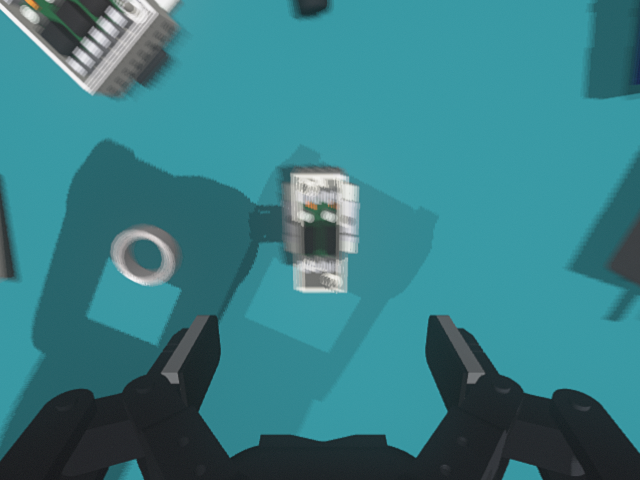

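```bash
python3 - <<'E'
from h import *
look('w_h2b')
E
```

```text
t 1.2 tcp [ 439.9 -284.9  339.2] rpy [-1.7992e+02  6.0000e-02 -9.5900e+00] gap 1.001 F [-0.2  0.8  0.2] qd 0.128
px [95. 43.] n 3987 ctr 608.3 -166.9 size 74.7x69.2 yaw 32.5 z 52.0
px [103.   8.] n 429 ctr 611.0 -175.8 size 16.0x12.3 yaw 34.6 z 48.2
px [82. 22.] n 770 ctr 604.1 -160.3 size 20.5x12.7 yaw 34.3 z 48.2
px [330. 238.] n 3200 ctr 437.8 -289.9 size 90.9x35.2 yaw -9.4 z 51.4
```

>>> carry_out --targets '[{"xyz": [0.022, 0.016, 0], "turn": [0, 0, 5.3], "hand": 1}, {"xyz": [0.022, 0.016, 0], "turn": [0, 0, 5.3], "hand": 1}, {"xyz": [0.022, 0.016, 0], "turn": [0, 0, 5.3], "hand": 1}, {"xyz": [0.022, 0.016, 0], "turn": [0, 0, 5.3], "hand": 1}, {"xyz": [0.022, 0.016, 0], "turn": [0, 0, 5.3], "hand": 1}, {"xyz": [0.022, 0.016, 0], "turn": [0, 0, 5.3], "hand": 1}, {"xyz": [0.022, 0.016, 0], "turn": [0, 0, 5.3], "hand": 1}, {"xyz": [0.022, 0.016, 0], "turn": [0, 0, 5.3], "hand": 1}, {"xyz": [0, 0, 0], "turn": [0, 0, 0], "hand": 1}, {"xyz": [0, 0, 0], "turn": [0, 0, 0], "hand": 1}]'

```text
time: 2.2
tool_pos: [0.6138, -0.1621, 0.3402]
eef_rot: [-3.141, 0.001, 0.571]
force: [-0.4, 0.2, -0.5]
finger_gap: 1.0
finger_force: 0.0
```

```bash
python3 - <<'E'
from h import *
look('w_h4')
E
```

```text
t 2.25 tcp [ 613.8 -162.1  340.2] rpy [-1.7998e+02  3.0000e-02  3.2670e+01] gap 1.0 F [-0.2 -0.2  1.5] qd 0.012
px [323. 236.] n 3983 ctr 615.1 -162.8 size 91.1x68.1 yaw 32.8 z 52.8
px [ 34. 241.] n 4691 ctr 485.4 21.2 size 96.8x35.8 yaw -14.3 z 55.9
px [312. 242.] n 402 ctr 604.4 -159.7 size 19.9x11.5 yaw 32.0 z 48.2
px [334. 242.] n 400 ctr 613.6 -173.6 size 19.6x11.5 yaw 33.1 z 48.2
px [353. 428.] n 688 ctr 470.4 -283.3 size 57.2x28.5 yaw -46.3 z 51.6
```

>>> carry_out --targets '[{"xyz": [-0.002, 0.0407, 0], "turn": [0, 0, -6.9], "hand": 1}, {"xyz": [-0.002, 0.0407, 0], "turn": [0, 0, -6.9], "hand": 1}, {"xyz": [-0.002, 0.0407, 0], "turn": [0, 0, -6.9], "hand": 1}, {"xyz": [-0.002, 0.0407, 0], "turn": [0, 0, -6.9], "hand": 1}, {"xyz": [-0.002, 0.0407, 0], "turn": [0, 0, -6.9], "hand": 1}, {"xyz": [-0.002, 0.0407, 0], "turn": [0, 0, -6.9], "hand": 1}, {"xyz": [-0.002, 0.0407, 0], "turn": [0, 0, -6.9], "hand": 1}, {"xyz": [-0.002, 0.0407, 0], "turn": [0, 0, -6.9], "hand": 1}, {"xyz": [0, 0, 0], "turn": [0, 0, 0], "hand": 1}, {"xyz": [0, 0, 0], "turn": [0, 0, 0], "hand": 1}]'

```text
time: 3.25
tool_pos: [0.5974, 0.1635, 0.3408]
eef_rot: [3.141, -0.0, -0.391]
force: [-0.4, -0.4, -0.1]
finger_gap: 1.0
finger_force: 0.0
```

```bash
python3 - <<'E'
from h import *
look('w_h1')
E
```

```text
t 3.3 tcp [597.4 163.5 340.8] rpy [ 1.7998e+02 -1.0000e-02 -2.2440e+01] gap 0.998 F [ 0.4 -0.3 -0.2] qd 0.016
px [322. 237.] n 2231 ctr 596.2 163.8 size 90.8x18.0 yaw -22.1 z 54.4
px [540. 292.] n 5031 ctr 485.5 22.5 size 95.9x35.7 yaw -13.8 z 59.3
px [132. 345.] n 483 ctr 566.6 352.4 size 34.9x21.2 yaw -68.4 z 46.8
px [259. 396.] n 2806 ctr 475.0 271.2 size 90.2x53.1 yaw -6.9 z 50.8
```

>>> carry_out --targets '[{"xyz": [-0.0152, 0.0134, 0], "turn": [0, 0, 1.85], "hand": 1}, {"xyz": [-0.0152, 0.0134, 0], "turn": [0, 0, 1.85], "hand": 1}, {"xyz": [-0.0152, 0.0134, 0], "turn": [0, 0, 1.85], "hand": 1}, {"xyz": [-0.0152, 0.0134, 0], "turn": [0, 0, 1.85], "hand": 1}, {"xyz": [-0.0152, 0.0134, 0], "turn": [0, 0, 1.85], "hand": 1}, {"xyz": [-0.0152, 0.0134, 0], "turn": [0, 0, 1.85], "hand": 1}, {"xyz": [-0.0152, 0.0134, 0], "turn": [0, 0, 1.85], "hand": 1}, {"xyz": [-0.0152, 0.0134, 0], "turn": [0, 0, 1.85], "hand": 1}, {"xyz": [0, 0, 0], "turn": [0, 0, 0], "hand": 1}, {"xyz": [0, 0, 0], "turn": [0, 0, 0], "hand": 1}]'

```text
time: 4.3
tool_pos: [0.4754, 0.2712, 0.341]
eef_rot: [-3.141, -0.001, -0.132]
force: [-0.8, 0.5, 0.2]
finger_gap: 1.0
finger_force: 0.0
```

```bash
python3 - <<'E'
from h import *
look('w_h3')
E
```

```text
t 4.35 tcp [475.4 271.2 341. ] rpy [-1.7999e+02 -3.0000e-02 -7.6300e+00] gap 0.998 F [ 0.7  0.1 -0.1] qd 0.015
px [458.  58.] n 2954 ctr 585.4 168.5 size 66.7x19.1 yaw -22.2 z 52.9
px [190. 122.] n 834 ctr 566.4 352.6 size 35.1x21.3 yaw -70.3 z 46.9
px [322. 239.] n 3548 ctr 474.0 271.3 size 91.1x52.1 yaw -7.1 z 52.6
px [631. 217.] n 835 ctr 463.3 44.5 size 48.1x17.9 yaw 7.5 z 47.4
px [ 38. 294.] n 3576 ctr 452.7 503.7 size 183.9x14.1 yaw -0.1 z 49.8
px [322. 245.] n 412 ctr 466.4 272.3 size 20.7x12.2 yaw -6.7 z 48.0
px [ 21. 363.] n 3789 ctr 407.8 529.4 size 105.6x6.3 yaw 1.3 z 59.5
```

>>> carry_out --targets '[{"xyz": [0.0014, -0.0312, 0], "turn": [0, 0, -0.9], "hand": 0.6}, {"xyz": [0.0014, -0.0312, 0], "turn": [0, 0, -0.9], "hand": 0.6}, {"xyz": [0.0014, -0.0312, 0], "turn": [0, 0, -0.9], "hand": 0.6}, {"xyz": [0.0014, -0.0312, 0], "turn": [0, 0, -0.9], "hand": 0.6}, {"xyz": [0.0014, -0.0312, 0], "turn": [0, 0, -0.9], "hand": 0.6}, {"xyz": [0.0014, -0.0312, 0], "turn": [0, 0, -0.9], "hand": 0.6}, {"xyz": [0.0014, -0.0312, 0], "turn": [0, 0, -0.9], "hand": 0.6}, {"xyz": [0.0014, -0.0312, 0], "turn": [0, 0, -0.9], "hand": 0.6}, {"xyz": [0, 0, 0], "turn": [0, 0, 0], "hand": 0.6}, {"xyz": [0, 0, 0], "turn": [0, 0, 0], "hand": 0.6}]'

```text
time: 5.35
tool_pos: [0.4874, 0.0205, 0.3407]
eef_rot: [-3.142, 0.0, -0.262]
force: [0.8, 0.8, 0.8]
finger_gap: 0.6
finger_force: 0.0
```

```bash
python3 - <<'E'
from h import *
look('w_s1',.057,.075)
f=np.load('pics/w_s1.npz'); p,M=c2w('wrist',f['T']); d=f['d']; W=cloud(p,M,d)
blobs(W,d,.042,.08,300)
z=W[...,2][(d>0)&(np.hypot(W[...,0]-.486,W[...,1]-.021)<.06)]
print(np.histogram(z*1000,bins=range(-4,70,2)))
E
```

```text
t 5.4 tcp [487.4  20.5 340.7] rpy [-179.99    0.    -14.92] gap 0.598 F [ 0.3 -0.7 -0.3] qd 0.02
px [322. 237.] n 2825 ctr 486.7 20.7 size 90.5x18.0 yaw -20.4 z 61.3
px [558.  25.] n 3332 ctr 579.1 -158.3 size 74.2x37.8 yaw 75.2 z 48.7
px [ 80. 137.] n 5084 ctr 596.2 163.3 size 90.8x20.2 yaw -22.4 z 52.0
px [321. 236.] n 5290 ctr 485.3 21.7 size 94.8x35.0 yaw -14.5 z 60.2
px [ 38. 328.] n 5601 ctr 474.2 271.2 size 91.1x55.5 yaw -7.4 z 48.4
(array([   5, 1401, 2414,  202, 1155,  176,   26,   36,   27,   43,   94,
       1474,  275,   30,   24,   33,   29,   80, 1818,  284,   27,   22,
         21,   29,   98, 1914,  322,   30,   32,   22,   35,  110, 2349,
        349,    0,    0]), array([-4, -2,  0,  2,  4,  6,  8, 10, 12, 14, 16, 18, 20, 22, 24, 26, 28,
       30, 32, 34, 36, 38, 40, 42, 44, 46, 48, 50, 52, 54, 56, 58, 60, 62,
       64, 66, 68]))
```

```bash
python3 - <<'E'
from h import *
for n in ['w_h1','w_h2b','w_h3','w_h4']:
    f=np.load(f'pics/{n}.npz'); p,M=c2w('wrist',f['T']); d=f['d']; W=cloud(p,M,d); print(n)
    c=f['T'][:2,3]; far=np.hypot(*(W[...,:2]-c).transpose(2,0,1))>.06; d=np.where(far,0,d)
    blobs(W,d,.0525,.0575,250); blobs(W,d,.060,.074,8)
E
```

```text
w_h1
px [322. 241.] n 1084 ctr 596.1 163.8 size 90.7x18.0 yaw -22.1 z 55.2
px [322. 193.] n 53 ctr 629.9 150.0 size 4.4x4.1 yaw -23.1 z 67.8
px [322. 289.] n 57 ctr 563.8 176.9 size 3.8x3.6 yaw 66.7 z 67.3
w_h2b
px [331. 238.] n 1272 ctr 437.9 -289.9 size 90.9x35.2 yaw -9.4 z 55.1
px [317. 193.] n 55 ctr 475.5 -287.5 size 4.3x3.9 yaw 47.6 z 67.9
px [342. 289.] n 58 ctr 402.2 -292.7 size 4.5x3.3 yaw 81.1 z 67.2
w_h3
px [319. 231.] n 1536 ctr 474.0 271.4 size 91.0x52.1 yaw -7.1 z 55.1
px [297. 194.] n 52 ctr 512.5 283.3 size 5.0x3.8 yaw 42.3 z 68.1
px [345. 289.] n 62 ctr 437.7 259.1 size 4.9x3.6 yaw -85.9 z 66.8
w_h4
px [325. 235.] n 1757 ctr 615.4 -162.3 size 91.1x68.1 yaw 32.8 z 55.1
px [287. 189.] n 56 ctr 633.2 -121.5 size 4.8x3.6 yaw -84.3 z 67.9
px [357. 285.] n 60 ctr 599.9 -201.7 size 4.8x2.8 yaw -52.4 z 66.8
```

>>> carry_out --targets '[{"xyz": [-0.0007, 0.0002, -0.02], "turn": [0, 0, -2.75], "hand": 0.45}, {"xyz": [0, 0, -0.025], "turn": [0, 0, -2.75], "hand": 0.4}, {"xyz": [0, 0, -0.025], "turn": [0, 0, 0], "hand": 0.4}, {"xyz": [0, 0, -0.02], "turn": [0, 0, 0], "hand": 0.4}, {"xyz": [0, 0, -0.01], "turn": [0, 0, 0], "hand": 0.4}, {"xyz": [0, 0, -0.008], "turn": [0, 0, 0], "hand": 0.4}, {"xyz": [0, 0, -0.005], "turn": [0, 0, 0], "hand": 0.4}, {"xyz": [0, 0, -0.003], "turn": [0, 0, 0], "hand": 0.4}, {"xyz": [0, 0, -0.0017], "turn": [0, 0, 0], "hand": 0.4}, {"xyz": [0, 0, 0], "turn": [0, 0, 0], "hand": 0.4}]' --squeeze 40

```text
time: 6.4
tool_pos: [0.4867, 0.0215, 0.2233]
eef_rot: [-3.141, -0.0, -0.356]
force: [0.2, 1.3, 0.1]
finger_gap: 0.401
finger_force: 0.0
```

```bash
python3 - <<'E'
from h import *
look('w_g1')
a=cv2.imread('pics/w_g1.png')[150:480,60:580]; cv2.imwrite('pics/w_g1c.png',cv2.resize(a,None,fx=1.5,fy=1.5))
E
```

```text
t 6.45 tcp [486.7  21.5 223.3] rpy [-1.7999e+02 -3.0000e-02 -2.0370e+01] gap 0.404 F [0.1 0.1 0.2] qd 0.003
px [322. 315.] n 16964 ctr 483.9 19.1 size 97.0x58.7 yaw -2.8 z 60.8
```

View pics/w_g1c.png

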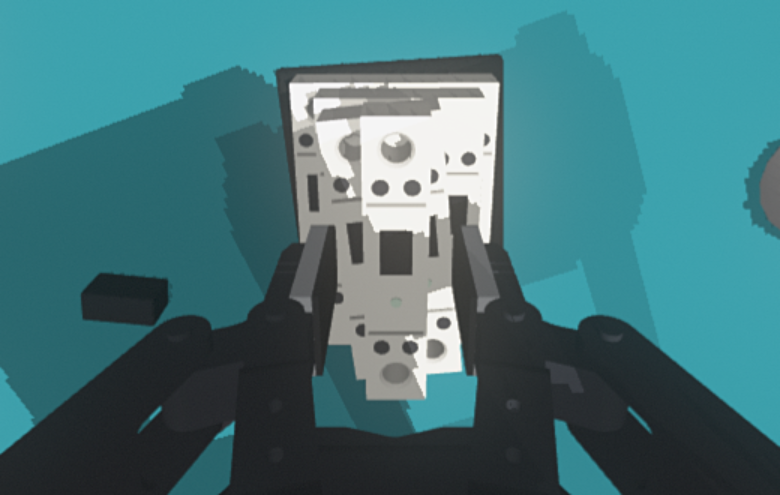

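The picture shows cover 1 (crop columns 362–430) centred and aligned between the open pads (crop x 315 and 478). Closing and lifting.

>>> carry_out --targets '[{"xyz": [0, 0, 0], "turn": [0, 0, 0], "hand": 0.1}, {"xyz": [0, 0, 0], "turn": [0, 0, 0], "hand": 0.1}, {"xyz": [0, 0, 0], "turn": [0, 0, 0], "hand": 0.1}, {"xyz": [0, 0, 0], "turn": [0, 0, 0], "hand": 0.1}, {"xyz": [0, 0, 0.003], "turn": [0, 0, 0], "hand": 0.1}, {"xyz": [0, 0, 0.012], "turn": [0, 0, 0], "hand": 0.1}, {"xyz": [0, 0, 0.03], "turn": [0, 0, 0], "hand": 0.1}, {"xyz": [0, 0, 0.04], "turn": [0, 0, 0], "hand": 0.1}, {"xyz": [0, 0, 0.015], "turn": [0, 0, 0], "hand": 0.1}, {"xyz": [0, 0, 0], "turn": [0, 0, 0], "hand": 0.1}]' --squeeze 40

```text
time: 7.45
tool_pos: [0.4869, 0.0215, 0.326]
eef_rot: [-3.14, -0.004, -0.355]
force: [0.1, 0.2, -1.3]
finger_gap: 0.197
finger_force: 39.1
```

```bash
cat >> h.py <<'E'
def held(name,half,top=None):
    "held cover in tool frame"
    p,M,im,d=snap('wrist',name); f=np.load(f'pics/{name}.npz'); T=f['T']; W=cloud(p,M,d)
    P=(W-T[:3,3])@T[:3,:3]; o=sensors.get_obs(); print('t',o['time'],'tcp',(T[:3,3]*1000).round(1),'yaw',np.degrees(o['eef_rot'])[2].round(2),'gap',o['finger_gap'].round(3),'ff',o['finger_force'].round(1))
    ok=(d>0)&(abs(P[...,0])<.07)&(abs(P[...,1])<half+.015)&(P[...,2]>.15)&(P[...,2]<.2)
    h,e=np.histogram(P[ok][:,2],bins=np.arange(.15,.2,.001)); z0=e[h.argmax()]; print('top depth',z0,h.max())
    br=im.min(2)>75
    m=(ok&(abs(P[...,2]-z0-.0005)<.003)&br).astype(np.uint8); n,l,s,c=cv2.connectedComponentsWithStats(m)
    Q=P[l==1+s[1:,4].argmax()]*1000
    print('n',len(Q),'x',np.percentile(Q[:,0],[.5,99.5]).round(1),'y',np.percentile(Q[:,1],[.5,99.5]).round(1), 'rect',cv2.minAreaRect(Q[:,:2].astype(np.float32)))
    A=np.c_[Q[:,:2],np.ones(len(Q))]; print('tilt deg',np.degrees(np.linalg.lstsq(A,Q[:,2],rcond=None)[0][:2]).round(2))
E
python3 - <<'E'
from h import *
held('w_l1',.009)
a=cv2.imread('pics/w_l1.png')[150:480,60:580]; cv2.imwrite('pics/w_l1c.png',cv2.resize(a,None,fx=1.5,fy=1.5))
E
```

```text
Traceback (most recent call last):
  File "h.py", line 37, in held
    P=(W-T[:3,3])@T[:3,:3]; o=sensors.get_obs(); print('t',o['time'],'tcp',(T[:3,3]*1000).round(1),'yaw',np.degrees(o['eef_rot'])[2].round(2),'gap',o['finger_gap'].round(3),'ff',o['finger_force'].round(1))
                                                                                                                                                    ^^^^^^^^^^^^^^^^^^^^^
AttributeError: 'float' object has no attribute 'round'
```

```bash
sed -i "s/o\['finger_gap'\].round(3),'ff',o\['finger_force'\].round(1)/o['finger_gap'],'ff',o['finger_force']/" h.py
python3 - <<'E'
from h import *
held('w_l1b',.009)
a=cv2.imread('pics/w_l1b.png')[150:480,60:580]; cv2.imwrite('pics/w_l1c.png',cv2.resize(a,None,fx=1.5,fy=1.5))
E
```

```text
t 7.55 tcp [486.6  21.5 323.9] yaw -20.37 gap 0.19441461158425008 ff 39.11563038825989
top depth 0.162 4613
n 7019 x [-44.1  45.4] y [-8.5  9.3] rect ((0.038433074951171875, 0.5086822509765625), (18.65338897705078, 91.63233947753906), 89.55328369140625)
tilt deg [ 0.01 -0.05]
```

View pics/w_l1c.png

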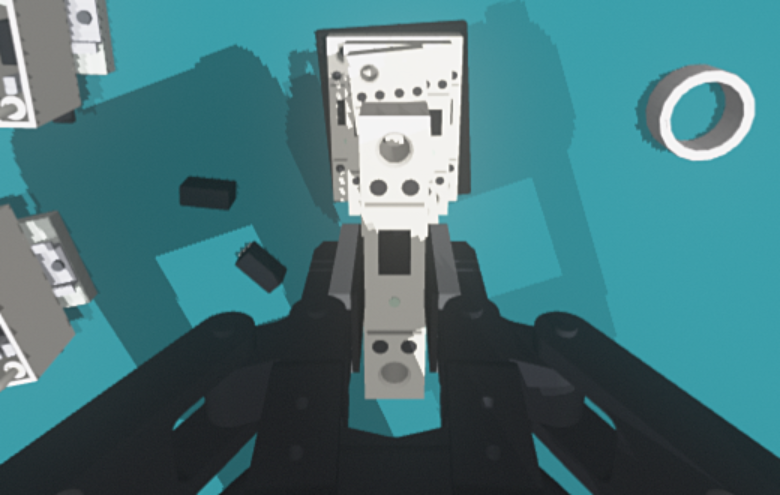

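Cover 1 is held level and straight, centre at crop (395, 250). Carry to housing 1.

>>> carry_out --targets '[{"xyz": [0.0137, 0.01785, -0.003], "turn": [0, 0, -0.216], "hand": 0.1}, {"xyz": [0.0137, 0.01785, -0.003], "turn": [0, 0, -0.216], "hand": 0.1}, {"xyz": [0.0137, 0.01785, -0.003], "turn": [0, 0, -0.216], "hand": 0.1}, {"xyz": [0.0137, 0.01785, -0.003], "turn": [0, 0, -0.216], "hand": 0.1}, {"xyz": [0.0137, 0.01785, -0.003], "turn": [0, 0, -0.216], "hand": 0.1}, {"xyz": [0.0137, 0.01785, -0.003], "turn": [0, 0, -0.216], "hand": 0.1}, {"xyz": [0.0137, 0.01785, -0.003], "turn": [0, 0, -0.216], "hand": 0.1}, {"xyz": [0.0137, 0.01785, -0.003], "turn": [0, 0, -0.216], "hand": 0.1}, {"xyz": [0, 0, -0.02], "turn": [0, 0, 0], "hand": 0.1}, {"xyz": [0, 0, -0.02], "turn": [0, 0, 0], "hand": 0.1}]'

```text
time: 8.55
tool_pos: [0.5961, 0.1648, 0.2565]
eef_rot: [3.14, 0.002, -0.385]
force: [-0.5, 0.3, -0.3]
finger_gap: 0.198
finger_force: 39.2
```

```bash
python3 - <<'E'
from h import *
held('w_p1',.009)
E
```

```text
t 8.6 tcp [596.1 164.8 256.5] yaw -22.07 gap 0.19853780703578974 ff 39.169135093688965
top depth 0.162 4645
n 7025 x [-44.   45.4] y [-8.5  9.3] rect ((0.16109085083007812, 0.5219097137451172), (18.608381271362305, 91.14225769042969), 89.63143920898438)
tilt deg [-0.01  0.1 ]
```

>>> carry_out --targets '[{"xyz": [0, -0.0004, -0.005], "turn": [0, 0, 0], "hand": 0.1}, {"xyz": [0, 0, -0.005], "turn": [0, 0, 0], "hand": 0.1}, {"xyz": [0, 0, -0.004], "turn": [0, 0, 0], "hand": 0.1}, {"xyz": [0, 0, -0.003], "turn": [0, 0, 0], "hand": 0.1}, {"xyz": [0, 0, -0.002], "turn": [0, 0, 0], "hand": 0.1}, {"xyz": [0, 0, -0.002], "turn": [0, 0, 0], "hand": 0.1}, {"xyz": [0, 0, -0.002], "turn": [0, 0, 0], "hand": 0.1}, {"xyz": [0, 0, -0.001], "turn": [0, 0, 0], "hand": 0.1}, {"xyz": [0, 0, 0], "turn": [0, 0, 0], "hand": 0.1}, {"xyz": [0, 0, 0], "turn": [0, 0, 0], "hand": 0.1}]'

```text
time: 9.6
tool_pos: [0.5962, 0.1639, 0.2351]
eef_rot: [-3.142, -0.0, -0.386]
force: [-0.8, -0.0, 0.2]
finger_gap: 0.196
finger_force: 39.2
```

>>> carry_out --targets '[{"xyz": [0, 0, -0.001], "turn": [0, 0, 0], "hand": 0.1}, {"xyz": [0, 0, -0.001], "turn": [0, 0, 0], "hand": 0.1}, {"xyz": [0, 0, -0.001], "turn": [0, 0, 0], "hand": 0.1}, {"xyz": [0, 0, -0.0005], "turn": [0, 0, 0], "hand": 0.1}, {"xyz": [0, 0, -0.0005], "turn": [0, 0, 0], "hand": 0.1}, {"xyz": [0, 0, 0], "turn": [0, 0, 0], "hand": 0.1}, {"xyz": [0, 0, 0], "turn": [0, 0, 0], "hand": 0.1}, {"xyz": [0, 0, 0], "turn": [0, 0, 0], "hand": 0.1}, {"xyz": [0, 0, 0], "turn": [0, 0, 0], "hand": 0.1}, {"xyz": [0, 0, 0], "turn": [0, 0, 0], "hand": 0.1}]'

```text
time: 10.6
tool_pos: [0.5962, 0.1639, 0.2315]
eef_rot: [-3.142, -0.0, -0.386]
force: [-4.0, -0.2, 6.3]
finger_gap: 0.199
finger_force: 40.0
```

>>> carry_out --targets '[{"xyz": [0, 0, 0], "turn": [0, 0, 0], "hand": 0.4}, {"xyz": [0, 0, 0], "turn": [0, 0, 0], "hand": 0.4}, {"xyz": [0, 0, 0], "turn": [0, 0, 0], "hand": 0.4}, {"xyz": [0, 0, 0.005], "turn": [0, 0, 0], "hand": 0.4}, {"xyz": [0, 0, 0.015], "turn": [0, 0, 0], "hand": 0.4}, {"xyz": [0, 0, 0.03], "turn": [0, 0, 0], "hand": 0.4}, {"xyz": [0, 0, 0.03], "turn": [0, 0, 0], "hand": 0.6}, {"xyz": [0, 0, 0.03], "turn": [0, 0, 0], "hand": 0.6}, {"xyz": [0, 0, 0], "turn": [0, 0, 0], "hand": 0.6}, {"xyz": [0, 0, 0], "turn": [0, 0, 0], "hand": 0.6}]'

```text
time: 11.6
tool_pos: [0.5962, 0.1639, 0.3426]
eef_rot: [-3.14, -0.002, -0.386]
force: [0.6, 0.6, -0.6]
finger_gap: 0.601
finger_force: 0.0
```

```bash
cat >> h.py <<'E'
def check(name,r=.06,lo=.05,hi=.08):
    p,M,im,d=snap('wrist',name); f=np.load(f'pics/{name}.npz'); W=cloud(p,M,d); c=f['T'][:2,3]
    o=sensors.get_obs(); print('t',o['time'],'tcp',(f['T'][:3,3]*1000).round(1),'yaw',np.degrees(o['eef_rot'])[2].round(2))
    d=np.where(np.hypot(*(W[...,:2]-c).transpose(2,0,1))>r,0,d); blobs(W,d,lo,hi,250)
    m=(d>0)&(W[...,2]>lo)&(W[...,2]<hi); Q=W[m]*1000; med=np.median(Q[:,2]); Q=Q[abs(Q[:,2]-med)<3]
    A=np.c_[Q[:,:2]-Q[:,:2].mean(0),np.ones(len(Q))]; s=np.linalg.lstsq(A,Q[:,2],rcond=None)[0]; print('plane tilt deg',np.degrees(s[:2]).round(2),'z',s[2].round(2))
E
python3 - <<'E'
from h import *
check('w_c1')
E
```

```text
t 11.65 tcp [596.2 163.9 342.6] yaw -22.09
px [323. 237.] n 3204 ctr 596.5 163.5 size 90.5x18.1 yaw -22.0 z 69.2
plane tilt deg [-0.07 -0.24] z 69.26
```

>>> carry_out --targets '[{"xyz": [-0.01375, -0.0178, 0], "turn": [0, 0, 0.94], "hand": 0.75}, {"xyz": [-0.01375, -0.0178, 0], "turn": [0, 0, 0.94], "hand": 0.75}, {"xyz": [-0.01375, -0.0178, 0], "turn": [0, 0, 0.94], "hand": 0.75}, {"xyz": [-0.01375, -0.0178, 0], "turn": [0, 0, 0.94], "hand": 0.75}, {"xyz": [-0.01375, -0.0178, 0], "turn": [0, 0, 0.94], "hand": 0.75}, {"xyz": [-0.01375, -0.0178, 0], "turn": [0, 0, 0.94], "hand": 0.75}, {"xyz": [-0.01375, -0.0178, 0], "turn": [0, 0, 0.94], "hand": 0.75}, {"xyz": [-0.01375, -0.0178, 0], "turn": [0, 0, 0.94], "hand": 0.75}, {"xyz": [0, 0, 0], "turn": [0, 0, 0], "hand": 0.75}, {"xyz": [0, 0, 0], "turn": [0, 0, 0], "hand": 0.75}]'

```text
time: 12.65
tool_pos: [0.4861, 0.0214, 0.3405]
eef_rot: [-3.142, 0.001, -0.255]
force: [0.9, 0.6, 0.5]
finger_gap: 0.749
finger_force: 0.0
```

```bash
python3 - <<'E'
from h import *
check('w_s2',lo=.043,hi=.055)
f=np.load('pics/w_s2.npz'); p,M=c2w('wrist',f['T']); d=f['d']; W=cloud(p,M,d); blobs(W,d,.029,.036,250);blobs(W,d,.015,.022,250)
E
```

```text
t 12.7 tcp [486.1  21.4 340.5] yaw -14.6
px [322. 234.] n 5106 ctr 483.2 22.3 size 90.7x35.1 yaw -14.4 z 47.3
plane tilt deg [0.08 0.03] z 47.26
px [520.  33.] n 485 ctr 584.8 -141.9 size 59.3x1.9 yaw 32.6 z 32.5
px [108. 132.] n 679 ctr 593.4 155.1 size 90.9x3.8 yaw -20.8 z 32.7
px [329. 224.] n 2213 ctr 483.8 20.4 size 90.6x52.1 yaw -20.2 z 33.3
px [ 64. 297.] n 799 ctr 482.1 249.3 size 102.5x43.5 yaw 20.8 z 32.5
px [ 29. 305.] n 340 ctr 484.4 279.4 size 29.4x19.9 yaw 81.8 z 35.1
px [290.  45.] n 422 ctr 619.0 9.8 size 60.5x8.9 yaw 8.5 z 19.8
px [319.  41.] n 362 ctr 616.5 -10.2 size 53.8x10.0 yaw -5.3 z 19.7
px [498.  31.] n 642 ctr 583.4 -135.8 size 64.2x13.7 yaw 33.2 z 17.8
px [579.  21.] n 296 ctr 583.4 -188.2 size 36.3x4.4 yaw -57.8 z 19.8
px [121. 133.] n 648 ctr 590.9 149.7 size 90.3x13.9 yaw -22.1 z 18.4
px [314. 215.] n 1877 ctr 485.5 21.5 size 90.4x68.2 yaw -20.2 z 19.3
px [515. 238.] n 1185 ctr 432.0 -133.2 size 49.1x48.9 yaw -58.2 z 17.8
px [ 79. 293.] n 635 ctr 483.1 250.7 size 103.7x45.5 yaw 23.2 z 18.8
px [195. 261.] n 260 ctr 480.3 137.1 size 27.2x12.2 yaw 61.9 z 15.5
```

>>> carry_out --targets '[{"xyz": [-0.0028, 0.0013, -0.025], "turn": [0, 0, 0.2], "hand": 0.6}, {"xyz": [0, 0, -0.03], "turn": [0, 0, 0], "hand": 0.6}, {"xyz": [0, 0, -0.03], "turn": [0, 0, 0], "hand": 0.6}, {"xyz": [0, 0, -0.02], "turn": [0, 0, 0], "hand": 0.6}, {"xyz": [0, 0, -0.012], "turn": [0, 0, 0], "hand": 0.6}, {"xyz": [0, 0, -0.008], "turn": [0, 0, 0], "hand": 0.6}, {"xyz": [0, 0, -0.004], "turn": [0, 0, 0], "hand": 0.6}, {"xyz": [0, 0, -0.0025], "turn": [0, 0, 0], "hand": 0.6}, {"xyz": [0, 0, 0], "turn": [0, 0, 0], "hand": 0.6}, {"xyz": [0, 0, 0], "turn": [0, 0, 0], "hand": 0.6}]'

```text
time: 13.7
tool_pos: [0.4836, 0.0228, 0.2101]
eef_rot: [-3.141, -0.001, -0.251]
force: [0.6, 0.0, 0.4]
finger_gap: 0.6
finger_force: 0.0
```

>>> carry_out --targets '[{"xyz": [0, 0, 0], "turn": [0, 0, 0], "hand": 0.3}, {"xyz": [0, 0, 0], "turn": [0, 0, 0], "hand": 0.3}, {"xyz": [0, 0, 0], "turn": [0, 0, 0], "hand": 0.3}, {"xyz": [0, 0, 0], "turn": [0, 0, 0], "hand": 0.3}, {"xyz": [0, 0, 0.003], "turn": [0, 0, 0], "hand": 0.3}, {"xyz": [0, 0, 0.012], "turn": [0, 0, 0], "hand": 0.3}, {"xyz": [0, 0, 0.03], "turn": [0, 0, 0], "hand": 0.3}, {"xyz": [0, 0, 0.04], "turn": [0, 0, 0], "hand": 0.3}, {"xyz": [0, 0, 0.025], "turn": [0, 0, 0], "hand": 0.3}, {"xyz": [0, 0, 0], "turn": [0, 0, 0], "hand": 0.3}]'

```text
time: 14.7
tool_pos: [0.4838, 0.0228, 0.3243]
eef_rot: [-3.14, -0.006, -0.251]
force: [-0.2, -0.1, -0.5]
finger_gap: 0.403
finger_force: 39.9
```

```bash
python3 - <<'E'
from h import *
held('w_l2',.0175)
E
```

```text
t 14.75 tcp [483.8  22.8 324.3] yaw -14.38 gap 0.39887288193040976 ff 39.94689345359802
top depth 0.163 7407
n 13941 x [-44.8  44.8] y [-16.8  17.8] rect ((-0.5125656127929688, 0.7933120727539062), (35.772212982177734, 91.3439712524414), 89.9582748413086)
tilt deg [ 0.02 -0.  ]
```

>>> carry_out --targets '[{"xyz": [-0.00455, -0.03123, -0.003], "turn": [0, 0, 0.5], "hand": 0.3}, {"xyz": [-0.00455, -0.03123, -0.003], "turn": [0, 0, 0.5], "hand": 0.3}, {"xyz": [-0.00455, -0.03123, -0.003], "turn": [0, 0, 0.5], "hand": 0.3}, {"xyz": [-0.00455, -0.03123, -0.003], "turn": [0, 0, 0.5], "hand": 0.3}, {"xyz": [-0.00455, -0.03123, -0.003], "turn": [0, 0, 0.5], "hand": 0.3}, {"xyz": [-0.00455, -0.03123, -0.003], "turn": [0, 0, 0.5], "hand": 0.3}, {"xyz": [-0.00455, -0.03123, -0.003], "turn": [0, 0, 0.5], "hand": 0.3}, {"xyz": [-0.00455, -0.03123, -0.003], "turn": [0, 0, 0.5], "hand": 0.3}, {"xyz": [-0.00455, -0.03123, -0.003], "turn": [0, 0, 0.5], "hand": 0.3}, {"xyz": [-0.00455, -0.03123, -0.003], "turn": [0, 0, 0.5], "hand": 0.3}]'

```text
time: 15.75
tool_pos: [0.4373, -0.2907, 0.2885]
eef_rot: [-3.141, 0.001, -0.163]
force: [0.6, 0.2, -0.4]
finger_gap: 0.397
finger_force: 40.0
```

>>> carry_out --targets '[{"xyz": [0, 0, -0.01], "turn": [0, 0, 0], "hand": 0.3}, {"xyz": [0, 0, -0.01], "turn": [0, 0, 0], "hand": 0.3}, {"xyz": [0, 0, -0.007], "turn": [0, 0, 0], "hand": 0.3}, {"xyz": [0, 0, 0], "turn": [0, 0, 0], "hand": 0.3}, {"xyz": [0, 0, 0], "turn": [0, 0, 0], "hand": 0.3}, {"xyz": [0, 0, 0], "turn": [0, 0, 0], "hand": 0.3}, {"xyz": [0, 0, 0], "turn": [0, 0, 0], "hand": 0.3}, {"xyz": [0, 0, 0], "turn": [0, 0, 0], "hand": 0.3}, {"xyz": [0, 0, 0], "turn": [0, 0, 0], "hand": 0.3}, {"xyz": [0, 0, 0], "turn": [0, 0, 0], "hand": 0.3}]'

```text
time: 16.75
tool_pos: [0.4379, -0.2895, 0.2626]
eef_rot: [3.142, -0.0, -0.164]
force: [0.3, 0.5, -0.5]
finger_gap: 0.396
finger_force: 40.0
```

```bash
python3 - <<'E'
from h import *
held('w_p2',.0175)
E
```

```text
t 16.8 tcp [ 437.9 -289.5  262.6] yaw -9.38 gap 0.398456397099944 ff 40.02723813056946
top depth 0.163 7337
n 14093 x [-44.8  44.8] y [-16.7  17.8] rect ((-0.8316535949707031, 0.7883548736572266), (91.83753204345703, 35.70528793334961), 0.031718723475933075)
tilt deg [ 0.03 -0.03]
```

>>> carry_out --targets '[{"xyz": [0.0004, 0, -0.006], "turn": [0, 0, 0], "hand": 0.3}, {"xyz": [0, 0, -0.005], "turn": [0, 0, 0], "hand": 0.3}, {"xyz": [0, 0, -0.004], "turn": [0, 0, 0], "hand": 0.3}, {"xyz": [0, 0, -0.004], "turn": [0, 0, 0], "hand": 0.3}, {"xyz": [0, 0, -0.004], "turn": [0, 0, 0], "hand": 0.3}, {"xyz": [0, 0, -0.003], "turn": [0, 0, 0], "hand": 0.3}, {"xyz": [0, 0, -0.002], "turn": [0, 0, 0], "hand": 0.3}, {"xyz": [0, 0, -0.001], "turn": [0, 0, 0], "hand": 0.3}, {"xyz": [0, 0, -0.0007], "turn": [0, 0, 0], "hand": 0.3}, {"xyz": [0, 0, 0], "turn": [0, 0, 0], "hand": 0.3}]'

```text
time: 17.8
tool_pos: [0.4383, -0.2895, 0.2328]
eef_rot: [3.142, -0.0, -0.164]
force: [-0.6, 0.2, -0.5]
finger_gap: 0.395
finger_force: 40.0
```

>>> carry_out --targets '[{"xyz": [0, 0, -0.0005], "turn": [0, 0, 0], "hand": 0.3}, {"xyz": [0, 0, -0.0005], "turn": [0, 0, 0], "hand": 0.3}, {"xyz": [0, 0, -0.0005], "turn": [0, 0, 0], "hand": 0.3}, {"xyz": [0, 0, 0], "turn": [0, 0, 0], "hand": 0.3}, {"xyz": [0, 0, 0], "turn": [0, 0, 0], "hand": 0.3}, {"xyz": [0, 0, 0], "turn": [0, 0, 0], "hand": 0.3}, {"xyz": [0, 0, 0], "turn": [0, 0, 0], "hand": 0.3}, {"xyz": [0, 0, 0], "turn": [0, 0, 0], "hand": 0.3}, {"xyz": [0, 0, 0], "turn": [0, 0, 0], "hand": 0.3}, {"xyz": [0, 0, 0], "turn": [0, 0, 0], "hand": 0.3}]'

```text
time: 18.8
tool_pos: [0.4384, -0.2895, 0.2322]
eef_rot: [3.141, -0.0, -0.164]
force: [-5.2, 3.3, 9.5]
finger_gap: 0.395
finger_force: 41.2
```

>>> carry_out --targets '[{"xyz": [0, 0, 0], "turn": [0, 0, 0], "hand": 0.6}, {"xyz": [0, 0, 0], "turn": [0, 0, 0], "hand": 0.6}, {"xyz": [0, 0, 0], "turn": [0, 0, 0], "hand": 0.6}, {"xyz": [0, 0, 0.005], "turn": [0, 0, 0], "hand": 0.6}, {"xyz": [0, 0, 0.015], "turn": [0, 0, 0], "hand": 0.6}, {"xyz": [0, 0, 0.03], "turn": [0, 0, 0], "hand": 0.6}, {"xyz": [0, 0, 0.03], "turn": [0, 0, 0], "hand": 0.8}, {"xyz": [0, 0, 0.03], "turn": [0, 0, 0], "hand": 0.8}, {"xyz": [0, 0, 0], "turn": [0, 0, 0], "hand": 0.8}, {"xyz": [0, 0, 0], "turn": [0, 0, 0], "hand": 0.8}]'

```text
time: 19.8
tool_pos: [0.4383, -0.2895, 0.3427]
eef_rot: [3.141, -0.002, -0.164]
force: [-0.3, 0.0, -1.0]
finger_gap: 0.801
finger_force: 0.0
```

```bash
python3 - <<'E'
from h import *
check('w_c2')
E
```

```text
t 19.85 tcp [ 438.3 -289.5  342.7] yaw -9.38
px [322. 237.] n 6182 ctr 438.3 -290.0 size 90.1x35.1 yaw -9.4 z 69.2
plane tilt deg [ 0.03 -0.02] z 69.25
```

>>> carry_out --targets '[{"xyz": [0.0051, 0.0345, 0], "turn": [0, 0, -1.2], "hand": 0.9}, {"xyz": [0.0051, 0.0345, 0], "turn": [0, 0, -1.2], "hand": 0.9}, {"xyz": [0.0051, 0.0345, 0], "turn": [0, 0, -1.2], "hand": 0.9}, {"xyz": [0.0051, 0.0345, 0], "turn": [0, 0, -1.2], "hand": 0.9}, {"xyz": [0.0051, 0.0345, 0], "turn": [0, 0, -1.2], "hand": 0.9}, {"xyz": [0.0051, 0.0345, 0], "turn": [0, 0, -1.2], "hand": 0.9}, {"xyz": [0.0051, 0.0345, 0], "turn": [0, 0, -1.2], "hand": 0.9}, {"xyz": [0.0051, 0.0345, 0], "turn": [0, 0, -1.2], "hand": 0.9}, {"xyz": [0.0051, 0.0345, 0], "turn": [0, 0, -1.2], "hand": 0.9}, {"xyz": [0, 0, 0], "turn": [0, 0, 0], "hand": 0.9}]'

```text
time: 20.85
tool_pos: [0.4843, 0.0239, 0.3403]
eef_rot: [-3.141, 0.002, -0.35]
force: [-0.0, 0.4, 0.6]
finger_gap: 0.896
finger_force: 0.0
```

```bash
python3 - <<'E'
from h import *
check('w_s3',lo=.029,hi=.040)
E
```

```text
t 20.9 tcp [484.3  23.9 340.3] yaw -20.01
px [326. 224.] n 7087 ctr 483.8 20.5 size 90.4x52.0 yaw -20.2 z 33.3
plane tilt deg [0.03 0.07] z 33.3
```

>>> carry_out --targets '[{"xyz": [0, 0, -0.025], "turn": [0, 0, -0.2], "hand": 0.78}, {"xyz": [0, 0, -0.035], "turn": [0, 0, 0], "hand": 0.78}, {"xyz": [0, 0, -0.035], "turn": [0, 0, 0], "hand": 0.78}, {"xyz": [0, 0, -0.025], "turn": [0, 0, 0], "hand": 0.78}, {"xyz": [0, 0, -0.012], "turn": [0, 0, 0], "hand": 0.78}, {"xyz": [0, 0, -0.008], "turn": [0, 0, 0], "hand": 0.78}, {"xyz": [0, 0, -0.004], "turn": [0, 0, 0], "hand": 0.78}, {"xyz": [0, 0, -0.002], "turn": [0, 0, 0], "hand": 0.78}, {"xyz": [0, 0, 0], "turn": [0, 0, 0], "hand": 0.78}, {"xyz": [0, 0, 0], "turn": [0, 0, 0], "hand": 0.78}]'

```text
time: 21.9
tool_pos: [0.4844, 0.021, 0.1961]
eef_rot: [-3.141, -0.001, -0.356]
force: [0.3, 1.2, -0.4]
finger_gap: 0.781
finger_force: 0.0
```

>>> carry_out --targets '[{"xyz": [0, 0, -0.0024], "turn": [0, 0, 0], "hand": 0.65}, {"xyz": [0, 0, 0], "turn": [0, 0, 0], "hand": 0.5}, {"xyz": [0, 0, 0], "turn": [0, 0, 0], "hand": 0.5}, {"xyz": [0, 0, 0], "turn": [0, 0, 0], "hand": 0.5}, {"xyz": [0, 0, 0], "turn": [0, 0, 0], "hand": 0.5}, {"xyz": [0, 0, 0.003], "turn": [0, 0, 0], "hand": 0.5}, {"xyz": [0, 0, 0.012], "turn": [0, 0, 0], "hand": 0.5}, {"xyz": [0, 0, 0.03], "turn": [0, 0, 0], "hand": 0.5}, {"xyz": [0, 0, 0.04], "turn": [0, 0, 0], "hand": 0.5}, {"xyz": [0, 0, 0.04], "turn": [0, 0, 0], "hand": 0.5}]'

```text
time: 22.9
tool_pos: [0.4838, 0.021, 0.3199]
eef_rot: [3.141, 0.0, -0.356]
force: [0.7, -0.3, -0.3]
finger_gap: 0.593
finger_force: 41.9
```

```bash
python3 - <<'E'
from h import *
held('w_l3',.026); held('w_l3b',.026)
E
```

```text
t 22.95 tcp [483.8  21.  319.9] yaw -20.38 gap 0.5933171227337588 ff 41.98351442813873
top depth 0.16 11393
n 21758 x [-44.9  44.7] y [-25.2  26.4] rect ((-0.5967178344726562, 3.446605682373047), (58.3708610534668, 91.66233825683594), 89.98064422607422)
tilt deg [0.03 0.04]
t 23.0 tcp [484.6  21.  327.2] yaw -20.38 gap 0.5976844399242621 ff 41.97499394416809
top depth 0.16 11440
n 21623 x [-44.7  44.7] y [-25.2  26.5] rect ((-0.5518836975097656, 3.338285446166992), (91.25685119628906, 58.17465591430664), 0.026744158938527107)
tilt deg [0.02 0.06]
```

>>> carry_out --targets '[{"xyz": [-0.00125, 0.03135, -0.003], "turn": [0, 0, 1.66], "hand": 0.5}, {"xyz": [-0.00125, 0.03135, -0.003], "turn": [0, 0, 1.66], "hand": 0.5}, {"xyz": [-0.00125, 0.03135, -0.003], "turn": [0, 0, 1.66], "hand": 0.5}, {"xyz": [-0.00125, 0.03135, -0.003], "turn": [0, 0, 1.66], "hand": 0.5}, {"xyz": [-0.00125, 0.03135, -0.003], "turn": [0, 0, 1.66], "hand": 0.5}, {"xyz": [-0.00125, 0.03135, -0.003], "turn": [0, 0, 1.66], "hand": 0.5}, {"xyz": [-0.00125, 0.03135, -0.003], "turn": [0, 0, 1.66], "hand": 0.5}, {"xyz": [-0.00125, 0.03135, -0.003], "turn": [0, 0, 1.66], "hand": 0.5}, {"xyz": [0, 0, -0.01], "turn": [0, 0, 0], "hand": 0.5}, {"xyz": [0, 0, -0.01], "turn": [0, 0, 0], "hand": 0.5}]'

```text
time: 24.0
tool_pos: [0.474, 0.2721, 0.2733]
eef_rot: [3.141, 0.0, -0.123]
force: [0.3, -0.5, -0.4]
finger_gap: 0.598
finger_force: 42.0
```

>>> carry_out --targets '[{"xyz": [0, 0, -0.005], "turn": [0, 0, 0], "hand": 0.5}, {"xyz": [0, 0, -0.005], "turn": [0, 0, 0], "hand": 0.5}, {"xyz": [0, 0, 0], "turn": [0, 0, 0], "hand": 0.5}, {"xyz": [0, 0, 0], "turn": [0, 0, 0], "hand": 0.5}, {"xyz": [0, 0, 0], "turn": [0, 0, 0], "hand": 0.5}, {"xyz": [0, 0, 0], "turn": [0, 0, 0], "hand": 0.5}, {"xyz": [0, 0, 0], "turn": [0, 0, 0], "hand": 0.5}, {"xyz": [0, 0, 0], "turn": [0, 0, 0], "hand": 0.5}, {"xyz": [0, 0, 0], "turn": [0, 0, 0], "hand": 0.5}, {"xyz": [0, 0, 0], "turn": [0, 0, 0], "hand": 0.5}]'

```text
time: 25.0
tool_pos: [0.4742, 0.2718, 0.2639]
eef_rot: [-3.142, 0.0, -0.124]
force: [0.2, -0.1, -0.6]
finger_gap: 0.593
finger_force: 42.0
```

```bash
python3 - <<'E'
from h import *
held('w_p3',.026)
E
```

```text
t 25.05 tcp [474.2 271.8 263.9] yaw -7.09 gap 0.5971743923651217 ff 41.98640048503876
top depth 0.16 12008
n 21649 x [-44.8  44.6] y [-25.2  26.5] rect ((-0.5461044311523438, 3.6049766540527344), (58.361507415771484, 91.0977554321289), 89.92899322509766)
tilt deg [0.01 0.03]
```

On target; descend 34.4 mm to home plus a light press.

>>> carry_out --targets '[{"xyz": [0, 0, -0.008], "turn": [0, 0, 0], "hand": 0.5}, {"xyz": [0, 0, -0.006], "turn": [0, 0, 0], "hand": 0.5}, {"xyz": [0, 0, -0.005], "turn": [0, 0, 0], "hand": 0.5}, {"xyz": [0, 0, -0.004], "turn": [0, 0, 0], "hand": 0.5}, {"xyz": [0, 0, -0.004], "turn": [0, 0, 0], "hand": 0.5}, {"xyz": [0, 0, -0.003], "turn": [0, 0, 0], "hand": 0.5}, {"xyz": [0, 0, -0.002], "turn": [0, 0, 0], "hand": 0.5}, {"xyz": [0, 0, -0.001], "turn": [0, 0, 0], "hand": 0.5}, {"xyz": [0, 0, -0.0007], "turn": [0, 0, 0], "hand": 0.5}, {"xyz": [0, 0, 0], "turn": [0, 0, 0], "hand": 0.5}]'

```text
time: 26.05
tool_pos: [0.4742, 0.2718, 0.2303]
eef_rot: [-3.142, -0.0, -0.124]
force: [-0.0, -0.1, -1.7]
finger_gap: 0.597
finger_force: 42.0
```

>>> carry_out --targets '[{"xyz": [0, 0, -0.0005], "turn": [0, 0, 0], "hand": 0.5}, {"xyz": [0, 0, -0.0005], "turn": [0, 0, 0], "hand": 0.5}, {"xyz": [0, 0, -0.0003], "turn": [0, 0, 0], "hand": 0.5}, {"xyz": [0, 0, 0], "turn": [0, 0, 0], "hand": 0.5}, {"xyz": [0, 0, 0], "turn": [0, 0, 0], "hand": 0.5}, {"xyz": [0, 0, 0], "turn": [0, 0, 0], "hand": 0.5}, {"xyz": [0, 0, 0], "turn": [0, 0, 0], "hand": 0.5}, {"xyz": [0, 0, 0], "turn": [0, 0, 0], "hand": 0.5}, {"xyz": [0, 0, 0], "turn": [0, 0, 0], "hand": 0.5}, {"xyz": [0, 0, 0], "turn": [0, 0, 0], "hand": 0.5}]'

```text
time: 27.05
tool_pos: [0.4743, 0.2718, 0.2293]
eef_rot: [-3.141, -0.0, -0.124]
force: [-2.4, -1.5, 5.1]
finger_gap: 0.596
finger_force: 42.6
```

>>> carry_out --targets '[{"xyz": [0, 0, 0], "turn": [0, 0, 0], "hand": 0.8}, {"xyz": [0, 0, 0], "turn": [0, 0, 0], "hand": 0.8}, {"xyz": [0, 0, 0], "turn": [0, 0, 0], "hand": 0.8}, {"xyz": [0, 0, 0.005], "turn": [0, 0, 0], "hand": 0.8}, {"xyz": [0, 0, 0.015], "turn": [0, 0, 0], "hand": 0.8}, {"xyz": [0, 0, 0.03], "turn": [0, 0, 0], "hand": 0.8}, {"xyz": [0, 0, 0.03], "turn": [0, 0, 0], "hand": 1}, {"xyz": [0, 0, 0.03], "turn": [0, 0, 0], "hand": 1}, {"xyz": [0, 0, 0], "turn": [0, 0, 0], "hand": 1}, {"xyz": [0, 0, 0], "turn": [0, 0, 0], "hand": 1}]'

```text
time: 28.05
tool_pos: [0.4742, 0.2718, 0.3403]
eef_rot: [-3.14, -0.002, -0.124]
force: [-0.5, -0.7, 0.2]
finger_gap: 1.002
finger_force: 0.0
```

```bash
python3 - <<'E'
from h import *
check('w_c3')
E
```

```text
t 28.1 tcp [474.2 271.8 340.3] yaw -7.1
px [323. 238.] n 9414 ctr 474.0 271.4 size 91.2x52.1 yaw -7.1 z 69.2
plane tilt deg [0.05 0.07] z 69.24
```

>>> carry_out --targets '[{"xyz": [0.0014, -0.0312, 0], "turn": [0, 0, -1.64], "hand": 1}, {"xyz": [0.0014, -0.0312, 0], "turn": [0, 0, -1.64], "hand": 1}, {"xyz": [0.0014, -0.0312, 0], "turn": [0, 0, -1.64], "hand": 1}, {"xyz": [0.0014, -0.0312, 0], "turn": [0, 0, -1.64], "hand": 1}, {"xyz": [0.0014, -0.0312, 0], "turn": [0, 0, -1.64], "hand": 1}, {"xyz": [0.0014, -0.0312, 0], "turn": [0, 0, -1.64], "hand": 1}, {"xyz": [0.0014, -0.0312, 0], "turn": [0, 0, -1.64], "hand": 1}, {"xyz": [0.0014, -0.0312, 0], "turn": [0, 0, -1.64], "hand": 1}, {"xyz": [0, 0, 0], "turn": [0, 0, 0], "hand": 1}, {"xyz": [0, 0, 0], "turn": [0, 0, 0], "hand": 1}]'

```text
time: 29.1
tool_pos: [0.4853, 0.0218, 0.3382]
eef_rot: [3.141, 0.001, -0.354]
force: [0.4, 0.5, 0.2]
finger_gap: 0.999
finger_force: 0.0
```

```bash
python3 - <<'E'
from h import *
check('w_s4',lo=.015,hi=.025)
E
```

```text
t 29.15 tcp [485.3  21.8 338.2] yaw -20.22
px [322. 221.] n 8644 ctr 485.3 21.6 size 91.1x68.1 yaw -20.1 z 19.3
plane tilt deg [0.08 0.01] z 19.32
```

>>> carry_out --targets '[{"xyz": [0.0002, 0.0002, -0.025], "turn": [0, 0, 0.1], "hand": 0.95}, {"xyz": [0, 0, -0.035], "turn": [0, 0, 0], "hand": 0.95}, {"xyz": [0, 0, -0.035], "turn": [0, 0, 0], "hand": 0.95}, {"xyz": [0, 0, -0.03], "turn": [0, 0, 0], "hand": 0.95}, {"xyz": [0, 0, -0.015], "turn": [0, 0, 0], "hand": 0.95}, {"xyz": [0, 0, -0.01], "turn": [0, 0, 0], "hand": 0.95}, {"xyz": [0, 0, -0.006], "turn": [0, 0, 0], "hand": 0.95}, {"xyz": [0, 0, -0.004], "turn": [0, 0, 0], "hand": 0.95}, {"xyz": [0, 0, -0.002], "turn": [0, 0, 0], "hand": 0.95}, {"xyz": [0, 0, 0], "turn": [0, 0, 0], "hand": 0.95}]'

```text
time: 30.15
tool_pos: [0.4858, 0.0224, 0.1774]
eef_rot: [-3.141, -0.001, -0.351]
force: [-0.2, 1.1, -0.1]
finger_gap: 0.95
finger_force: 0.0
```

>>> carry_out --targets '[{"xyz": [0, 0, 0], "turn": [0, 0, 0], "hand": 0.65}, {"xyz": [0, 0, 0], "turn": [0, 0, 0], "hand": 0.65}, {"xyz": [0, 0, 0], "turn": [0, 0, 0], "hand": 0.65}, {"xyz": [0, 0, 0], "turn": [0, 0, 0], "hand": 0.65}, {"xyz": [0, 0, 0.003], "turn": [0, 0, 0], "hand": 0.65}, {"xyz": [0, 0, 0.012], "turn": [0, 0, 0], "hand": 0.65}, {"xyz": [0, 0, 0.03], "turn": [0, 0, 0], "hand": 0.65}, {"xyz": [0, 0, 0.04], "turn": [0, 0, 0], "hand": 0.65}, {"xyz": [0, 0, 0.04], "turn": [0, 0, 0], "hand": 0.65}, {"xyz": [0, 0, 0.015], "turn": [0, 0, 0], "hand": 0.65}]'

```text
time: 31.15
tool_pos: [0.4858, 0.0224, 0.322]
eef_rot: [-3.14, -0.005, -0.351]
force: [0.7, -0.5, -1.1]
finger_gap: 0.782
finger_force: 45.3
```

```bash
python3 - <<'E'
from h import *
held('w_l4',.034)
E
```

```text
t 31.2 tcp [485.8  22.4 322. ] yaw -20.11 gap 0.7791007510469272 ff 45.28789222240448
top depth 0.158 19738
n 28819 x [-44.4  45.1] y [-33.2  34.3] rect ((-0.450347900390625, 3.1685829162597656), (91.9599380493164, 73.9212646484375), 0.23910117149353027)
tilt deg [ 0.04 -0.11]
```

>>> carry_out --targets '[{"xyz": [0.01292, -0.01844, -0.002], "turn": [0, 0, 5.29], "hand": 0.65}, {"xyz": [0.01292, -0.01844, -0.002], "turn": [0, 0, 5.29], "hand": 0.65}, {"xyz": [0.01292, -0.01844, -0.002], "turn": [0, 0, 5.29], "hand": 0.65}, {"xyz": [0.01292, -0.01844, -0.002], "turn": [0, 0, 5.29], "hand": 0.65}, {"xyz": [0.01292, -0.01844, -0.002], "turn": [0, 0, 5.29], "hand": 0.65}, {"xyz": [0.01292, -0.01844, -0.002], "turn": [0, 0, 5.29], "hand": 0.65}, {"xyz": [0.01292, -0.01844, -0.002], "turn": [0, 0, 5.29], "hand": 0.65}, {"xyz": [0.01292, -0.01844, -0.002], "turn": [0, 0, 5.29], "hand": 0.65}, {"xyz": [0.01292, -0.01844, -0.002], "turn": [0, 0, 5.29], "hand": 0.65}, {"xyz": [0.01292, -0.01844, -0.002], "turn": [0, 0, 5.29], "hand": 0.65}]'

```text
time: 32.2
tool_pos: [0.6151, -0.1628, 0.2958]
eef_rot: [-3.141, 0.001, 0.576]
force: [0.0, 0.3, -1.0]
finger_gap: 0.781
finger_force: 45.2
```

>>> carry_out --targets '[{"xyz": [0, 0, -0.015], "turn": [0, 0, 0], "hand": 0.65}, {"xyz": [0, 0, -0.015], "turn": [0, 0, 0], "hand": 0.65}, {"xyz": [0, 0, -0.005], "turn": [0, 0, 0], "hand": 0.65}, {"xyz": [0, 0, 0], "turn": [0, 0, 0], "hand": 0.65}, {"xyz": [0, 0, 0], "turn": [0, 0, 0], "hand": 0.65}, {"xyz": [0, 0, 0], "turn": [0, 0, 0], "hand": 0.65}, {"xyz": [0, 0, 0], "turn": [0, 0, 0], "hand": 0.65}, {"xyz": [0, 0, 0], "turn": [0, 0, 0], "hand": 0.65}, {"xyz": [0, 0, 0], "turn": [0, 0, 0], "hand": 0.65}, {"xyz": [0, 0, 0], "turn": [0, 0, 0], "hand": 0.65}]'

```text
time: 33.2
tool_pos: [0.6148, -0.162, 0.262]
eef_rot: [3.141, -0.0, 0.572]
force: [0.3, 0.1, -1.0]
finger_gap: 0.78
finger_force: 45.2
```

```bash
python3 - <<'E'
from h import *
held('w_p4',.034)
E
```

```text
t 33.25 tcp [ 614.8 -162.   262. ] yaw 32.78 gap 0.775603940230568 ff 45.22412359714508
top depth 0.158 19618
n 29157 x [-44.8  44.5] y [-33.   34.4] rect ((-0.6626434326171875, 3.5156707763671875), (74.28943634033203, 91.30960083007812), 89.99508666992188)
tilt deg [ 0.04 -0.17]
```

>>> carry_out --targets '[{"xyz": [0.0004, 0.0003, -0.008], "turn": [0, 0, 0], "hand": 0.65}, {"xyz": [0, 0, -0.006], "turn": [0, 0, 0], "hand": 0.65}, {"xyz": [0, 0, -0.005], "turn": [0, 0, 0], "hand": 0.65}, {"xyz": [0, 0, -0.004], "turn": [0, 0, 0], "hand": 0.65}, {"xyz": [0, 0, -0.004], "turn": [0, 0, 0], "hand": 0.65}, {"xyz": [0, 0, -0.003], "turn": [0, 0, 0], "hand": 0.65}, {"xyz": [0, 0, -0.002], "turn": [0, 0, 0], "hand": 0.65}, {"xyz": [0, 0, -0.001], "turn": [0, 0, 0], "hand": 0.65}, {"xyz": [0, 0, -0.0005], "turn": [0, 0, 0], "hand": 0.65}, {"xyz": [0, 0, 0], "turn": [0, 0, 0], "hand": 0.65}]'

```text
time: 34.25
tool_pos: [0.6152, -0.1617, 0.2285]
eef_rot: [3.142, -0.0, 0.572]
force: [-0.4, 0.2, -1.8]
finger_gap: 0.785
finger_force: 45.3
```

>>> carry_out --targets '[{"xyz": [0, 0, -0.0005], "turn": [0, 0, 0], "hand": 0.65}, {"xyz": [0, 0, -0.0005], "turn": [0, 0, 0], "hand": 0.65}, {"xyz": [0, 0, -0.0005], "turn": [0, 0, 0], "hand": 0.65}, {"xyz": [0, 0, 0], "turn": [0, 0, 0], "hand": 0.65}, {"xyz": [0, 0, 0], "turn": [0, 0, 0], "hand": 0.65}, {"xyz": [0, 0, 0], "turn": [0, 0, 0], "hand": 0.65}, {"xyz": [0, 0, 0], "turn": [0, 0, 0], "hand": 0.65}, {"xyz": [0, 0, 0], "turn": [0, 0, 0], "hand": 0.65}, {"xyz": [0, 0, 0], "turn": [0, 0, 0], "hand": 0.65}, {"xyz": [0, 0, 0], "turn": [0, 0, 0], "hand": 0.65}]'

```text
time: 35.25
tool_pos: [0.6153, -0.1617, 0.2278]
eef_rot: [3.141, -0.0, 0.572]
force: [-3.9, 0.9, 8.3]
finger_gap: 0.779
finger_force: 46.1
```

>>> carry_out --targets '[{"xyz": [0, 0, 0], "turn": [0, 0, 0], "hand": 0.97}, {"xyz": [0, 0, 0], "turn": [0, 0, 0], "hand": 0.97}, {"xyz": [0, 0, 0], "turn": [0, 0, 0], "hand": 0.97}, {"xyz": [0, 0, 0.005], "turn": [0, 0, 0], "hand": 0.97}, {"xyz": [0, 0, 0.015], "turn": [0, 0, 0], "hand": 0.97}, {"xyz": [0, 0, 0.03], "turn": [0, 0, 0], "hand": 0.97}, {"xyz": [0, 0, 0.03], "turn": [0, 0, 0], "hand": 1}, {"xyz": [0, 0, 0.03], "turn": [0, 0, 0], "hand": 1}, {"xyz": [0, 0, 0], "turn": [0, 0, 0], "hand": 1}, {"xyz": [0, 0, 0], "turn": [0, 0, 0], "hand": 1}]'

```text
time: 36.25
tool_pos: [0.6152, -0.1617, 0.3384]
eef_rot: [3.14, -0.001, 0.572]
force: [-0.3, 0.4, 0.0]
finger_gap: 1.0
finger_force: 0.0
```

```bash
python3 - <<'E'
from h import *
check('w_c4')
p,M,im,d=snap('side','side_end'); cv2.imwrite('pics/side_endc.png',cv2.resize(im[180:420,180:500,::-1],None,fx=2.4,fy=2.4))
E
```

```text
t 36.3 tcp [ 615.2 -161.7  338.4] yaw 32.78
px [322. 239.] n 12433 ctr 615.3 -162.5 size 90.8x68.1 yaw 32.8 z 69.2
plane tilt deg [0.07 0.02] z 69.25
```

View pics/side_endc.png

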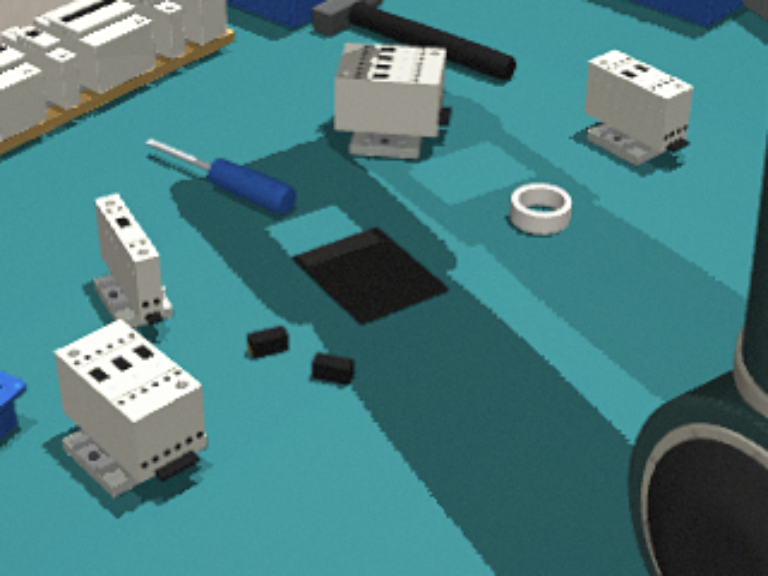

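The picture shows all four housings closed with flat covers (crop (128,225), (130,370), (390,65), (640,80)), the pad empty, and the screwdriver and hammer where they were.

```bash
python3 -c "
from cell import ticket
print(ticket.sign_off())"
```

```text
the job is handed in; nothing more can be done
None
```

All four covers were placed in stack order on the housings of their own width, each measured flat with its top at about 69 mm (fully home); the screwdriver and hammer were not touched, and I handed the job in at about 36 s.

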